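# Open the nut sheller's gap by four clicks and press start

### The arm

A 6-joint arm with a two-finger parallel gripper is mounted at the origin on the work surface. World frame = base frame: x ahead of the robot, y to its left, z up, the work surface at z = 0. Lengths are in m, angles in rad, forces in N, time in s.
With the tool pointing down it reaches from about 0.375 to 0.9 m from the base axis. Payload 3.1 kg.
Tool frame: the origin (TCP) lies on the centre line of the jaws, within the pads' length; the fingertips stand 17 mm ahead of it and the grasp point (between the pads) lies 2 mm behind it; y points along the fingers, z is the direction in which the jaws open and shut, and the axes are right-handed (so a half turn about y gives the same grasp; the last joint's range is limited). The gripper opens to 85 mm and grips with 20 to 120 N. Pads are 22 mm wide; open, the fingers measure 114 mm over their backs; the gripper's body (76 mm by 85 mm) begins 54 mm behind the grasp point. The pads swing forward as they close: fully open they stand 13 mm farther back than shut.
Start: joints at [-1.347, 0.527, 1.433, -0, 1.181, -0.178], TCP at [0.244, -0.575, 0.248] pointing down, gripper open.
Joint ranges: [-3.08, 3.08], [-0.75, 2.2], [0.22, 2.44], [-1.43, 4.57], [0, 2.65], [-2.85, 2.85]. Speed limits (rad/s): [2.79, 2.79, 3.14, 3.14, 3.14, 3.14].

### API

Orientations are given as a unit quaternion [x, y, z, w].
In Python, from station import manip gives the robot as it stands.
- The arm moves only by the shell command python3 -m handwheel 'ROWS' [FORCE]. ROWS is JSON, one flat list of numbers, 7 for each row, row after row: the shift along the tool's x, y, z in cm, then the turn, a rotation vector about the tool's x, y, z in rad, then the finger opening in cm, from 0 to 8.54. A call has 1 to 10 rows; each row is the pose to reach, as a shift and turn from the pose commanded when the call began, along the tool's axes at that moment; what a row does not reach only later rows make up. A row lasts 1/12 s, in which the tool goes at most 41.7 mm and 7.16 degrees, less where a joint would pass 70% of its speed; a pose out of reach is approached as far as the arm can. A call with a gripper value outside its range is refused whole. The fingers move at their own pace and stop on an object; FORCE is the grip in N (left out, the last holds). Time passes only in rows, so rows that repeat a pose let the fingers close. It gives the time, the measured TCP pose, the force and the opening at its end, in the units of the state.
- manip.sense(): the state, without advancing time (a new reading comes with each control period).
- manip.snapshot(name): name is "side" or "top" or "wrist"; returns a dict with "frame" (420x560x3 uint8, red, green, blue), "depth" (420x560 float32, m along the optical axis (not along the pixel's ray), 0 where there is no reading), "camera_matrix" (3x3 intrinsics, pixels), "k1" (the pictures are not rectified: a ray, as slopes to the right and down, at radius r is drawn at 1 + k1 r^2 times it, then the intrinsics apply), "rvec" (rotation vector, rad) and "tvec" (3), from world to camera coordinates, as OpenCV has them. Camera axes: x right, y down, z forward; pixel columns grow to the right and rows downward; lengths in m; the calibration is good to about 2 mm. A picture is of the moment at which its call begins.
- manip.sign_off(): hands the job in, once; it reports no verdict.
The state is a dict: "t": time; "q": joint angles; "qd": joint speeds; "tau": joint torques, N m; "tcp_pos": TCP position; "tool_rot": TCP orientation; "force": force on the tool from outside, world axes, zero at the start; "ft_torque": the same for the moment, N m; "finger_gap": opening from 0.0 (shut) to 1.0 (fully open).
Only numpy, scipy, OpenCV 4.12 (cv2) and the standard library are available. Lean on these libraries where they do the work, as an engineer would, in place of code of your own. Each camera call takes 0.05 s, during which the arm holds its last target.

### The job

The next nuts are larger: open the gap of the sheller by turning its click-stop dial exactly four clicks clockwise (seen from above), pushing the dial's raised bar round with a fingertip, without pinching the bar and without going past the fourth click. Leave the dial resting in that click, then press the round start button on the separate switch box fully in and let it come back out. Leave the bowl, the flask and the brush where they are.

Things in the scene. Friction and masses are not known exactly. Their poses are not given: they have to be found in the camera images.
- sheller: The fixed bench nut sheller; origin under its housing's centre, on the work surface, straight below the dial's axis; x away from the robot. Grey housing 180 x 170 mm (x by y), top 80 mm high. Beyond it (from 95 to 235 mm along x, 190 mm wide) a roller casing with an open feed tray of nuts rises to 150 mm.
- dial_axis (a point): Centre of the dial, on its upright axis, at the disc's flat upper face, 96 mm above the work surface. The dial is a dark steel disc 110 mm across, 12 mm thick, on top of the housing; a hub 20 mm across stands 10 mm above its face. The point turns with the dial: its x axis points from the axis along the bar, z up.
- bar_tip (a point): Point on the middle line of the raised finger bar, on its top edge, 50 mm from the dial's axis, 124 mm above the work surface. The bar is the only rib on the disc: radial, aluminium, from 12 to 54 mm from the axis, 14 mm thick, standing 28 mm above the disc's face. It points to white marks on the housing, one per click.
- dial_disc (a joint): Dial angle in rad, growing clockwise seen from above. Ten stops, every 24 degrees (0.4189 rad), from 0 to 3.770, hard ends just beyond. It starts in one of the first three. Leaving a stop takes about 0.15 N m (some 4 N at 36 mm from the axis); past half-way to the next stop the spring pulls the dial forward into it with a click and holds it there.
- start (a joint): Travel of the start button in m: 0 out, 0.006 fully in. Sprung: about 4 N presses it fully in, and it comes back by itself.
- start_top (a point): Centre of the top face of the round steel start button, 36 mm across, pressed straight down. It stands in a black housing on a fixed grey switch box 85 x 85 x 55 mm, to the left or to the right of the sheller.
- nut_bowl_mid (a point): Middle, 18 mm up, of the steel bowl with dark nuts, 96 mm across and 35 mm high, on the other side of the sheller from the switch box. Loose; leave alone.
- flask_mid (a point): Middle, 100 mm up, of the steel flask, 70 mm across and 200 mm high, standing to the right. Loose; leave alone.
- brush_mid (a point): Middle, 28 mm up, of the hand brush, 200 x 45 mm and 55 mm high, bristles down, lying to the left. Loose; leave alone.
Mind the look-alikes: they are no part of the job. Leave any green or red look-alike of the part that bears start alone.

How it is judged:
On the way, in this order (a step that is already met when the one before it is completed fails the run):
1. the dial has been turned four clicks clockwise (distance of bar_tip from where it was at the start of the episode between 0.07 and 0.0784 m), for 0.3 s.
2. the start button is pressed fully in (value of joint start above 0.0048 m), for 0.05 s.
At the end, for the whole second after the job is handed in: The dial rests in the fourth stop clockwise from where it started (within 0.3 of a click), the start button has been pressed and is back out (within 1.5 mm), and bowl, flask and brush stand within 20 mm of where they were (all of step 1 and velocity of joint dial_disc between -0.05 and 0.05 rad/s and value of joint start below 0.0015 m and distance of each of nut_bowl_mid, flask_mid, brush_mid from where it was at the start of the episode below 0.02 m); the robot touches nothing.
It fails at once if the dial was turned past the fourth click (more than 4.6 clicks from its start) (distance of bar_tip from where it was at the start of the episode above 0.0821 m).
It fails at once if the bar was pinched: the fingers pressed on both sides of it at once (contact force between the fingers and dial_disc_c2 above 3 N and contact force between the fingers and dial_disc_c3 above 3 N).
It fails at once if start was pressed while the dial was not at the fourth click (value of joint start above 0.004 m and not (distance of bar_tip from where it was at the start of the episode between 0.07 and 0.0784 m)).
It fails at once if the bowl, flask or brush was lifted or pushed away (distance of any of nut_bowl_mid, flask_mid, brush_mid from where it was at the start of the episode above 0.025 m).
It also fails if it takes over 51 s, if anything falls off the work surface, if the arm or the gripper's body presses on something with over 40 N, if the wrist force passes 120 N, or if a joint passes its speed limit or range.

## Working session

There is one attempt and no reset: what is moved stays moved. The work goes in short steps, Python scripts to look and compute and a shell command to move; the robot and the scene stay as the last step left them, time stands still between calls to the robot, and variables do not carry over. Pictures are saved under pics/ and viewed, and the job is handed in when it is done.

```bash
ls; mkdir -p pics
cat > h.py <<'E'
import numpy as np,cv2
from station import manip
from scipy.spatial.transform import Rotation as R
def snap(n,f):
    s=manip.snapshot(n); np.savez('pics/'+f+'.npz',**s); cv2.imwrite('pics/'+f+'.png',s['frame'][:,:,::-1]); return s
def load(f): return dict(np.load('pics/'+f+'.npz'))
def rays(s,uv):
    K=s['camera_matrix'];uv=np.atleast_2d(np.array(uv,float))
    k1=float(s['k1'])
    d=(uv-K[:2,2])/[K[0,0],K[1,1]]
    p=cv2.undistortPoints(uv.reshape(-1,1,2),K,np.array([k1,0,0,0.])).reshape(-1,2)
    return p
def world(s,p,z):
    M=R.from_rotvec(s['rvec'].ravel()).as_matrix();t=s['tvec'].ravel()
    return ((np.c_[p,np.ones(len(p))]*np.atleast_1d(z)[:,None])-t)@M
def plane(s,uv,h):
    p=rays(s,uv);M=R.from_rotvec(s['rvec'].ravel()).as_matrix();t=s['tvec'].ravel()
    c=-M.T@t;d=np.c_[p,np.ones(len(p))]@M
    return c+d*((h-c[2])/d[:,2])[:,None]
def dep(s,uv):
    uv=np.atleast_2d(uv);z=np.array([s['depth'][int(v),int(u)] for u,v in uv]);return world(s,rays(s,uv),z)
E
python3 - <<'E'
from h import *
for n in('side','top','wrist'):
    s=snap(n,n+'0');print(n,s['k1'],s['camera_matrix'].ravel())
print(manip.sense())
E
```

```text
pics
side -0.017430505098268604 [397.13397619   0.         274.2719916    0.         397.13397619
 217.79797722   0.           0.           1.        ]
top -0.1800024780335805 [499.00972883   0.         281.85786011   0.         499.00972883
 209.63820034   0.           0.           1.        ]
wrist -0.013720981202580276 [298.912199     0.         279.35225001   0.         298.912199
 211.19784168   0.           0.           1.        ]
{'t': 0.15, 'q': array([-1.34749537e+00,  5.28272641e-01,  1.43359310e+00,  1.95471761e-05,
        1.18139538e+00, -1.78486889e-01]), 'qd': array([ 0.00024953, -0.00237993, -0.00400426,  0.0021542 ,  0.00109646,
       -0.00243066]), 'tau': array([-1.07262385e-04, -4.42744625e+01, -1.78276670e+01, -3.02928747e-04,
        5.64147791e-03,  6.11586771e-06]), 'tcp_pos': array([ 0.24433993, -0.57470511,  0.24755083]), 'tool_rot': array([-0.14110407,  0.69347604, -0.69229626,  0.14109042]), 'force': array([-0.45433012,  0.50161878, -0.12608716]), 'ft_torque': array([ 0.03006876,  0.02678498, -0.01186155]), 'finger_gap': 1.000829337435881}
```

View pics/top0.png

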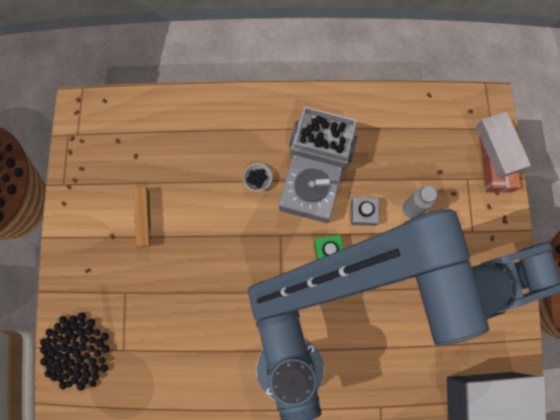

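View pics/side0.png

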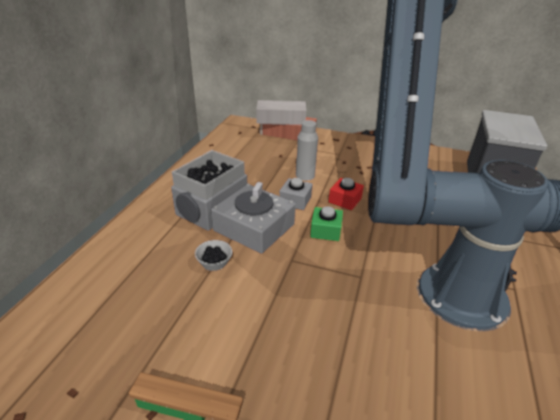

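Top view: the dial is at about (312,184), with its bar pointing right to (335,182). There are three candidate start buttons: the grey box at (366,209), a green one at (328,248), and a red one seen at side (347,190). The grey one fits, since the description says "grey switch box" and it stands on the opposite side from the bowl at (257,177). I'll confirm it in a crop.

Run:
```python
from h import *
s=load('top0');f=s['frame'][:,:,::-1]
c=cv2.resize(f[140:270,240:400],None,fx=5,fy=4.6,interpolation=cv2.INTER_CUBIC)
c=cv2.resize(f[140:260,240:400],(800,600),interpolation=cv2.INTER_CUBIC);cv2.imwrite('pics/c0.png',c)
print(dep(s,[(366,209),(357,218),(312,184),(310,163),(335,182),(320,183),(328,183),(257,177),(425,192),(290,205),(328,248)]).round(4))
```

```text
[[ 0.4994 -0.2507  0.0728]
 [ 0.4738 -0.2229  0.0565]
 [ 0.5745 -0.0774  0.1081]
 [ 0.6546 -0.0752  0.0758]
 [ 0.5853 -0.1525  0.0901]
 [ 0.5723 -0.1012  0.1263]
 [ 0.5732 -0.1267  0.122 ]
 [ 0.6219  0.099   0.0343]
 [ 0.5187 -0.4081  0.2058]
 [ 0.5155 -0.0076  0.0745]
 [ 0.3756 -0.1243  0.0733]]
```

View pics/c0.png

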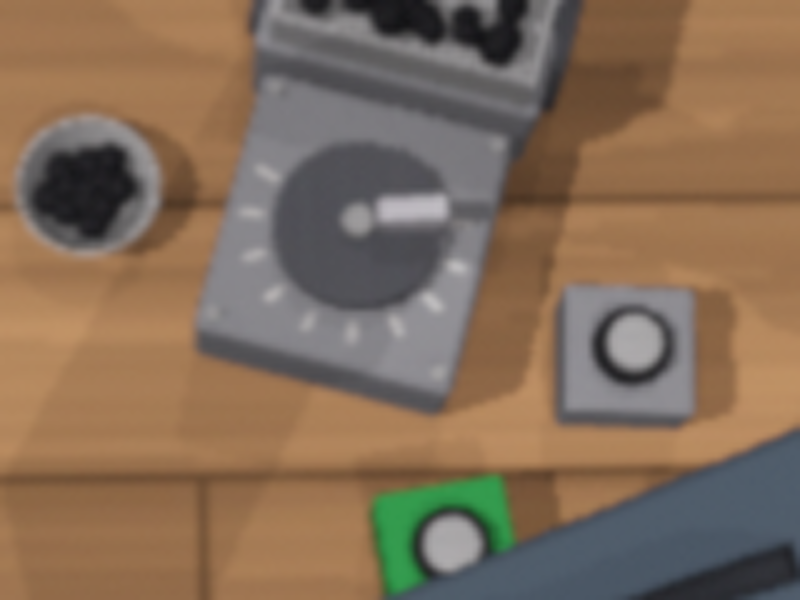

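The crop confirms the grey box with its round steel button at crop (633,345). The dial hub is at (357,219) and the bar runs to (447,207). Nine marks show and the tenth is hidden beside the bar. Next I'll measure the positions precisely.

Run:
```python
from h import *
s=load('top0');f=s['frame'].astype(int)
g=f.mean(2)
H,W=g.shape
u,v=np.meshgrid(np.arange(W),np.arange(H))
P=world(s,rays(s,np.c_[u.ravel(),v.ravel()].astype(float)),s['depth'].ravel()).reshape(H,W,3)
sub=(u>280)&(u<350)&(v>155)&(v<225)
bar=sub&(g>150)&(P[...,2]>.11)
n,l,st,c=cv2.connectedComponentsWithStats(bar.astype(np.uint8));print(st,c)
k=1+np.argmax(st[1:,4]);bm=l==k
px=np.c_[u[bm],v[bm]];W3=plane(s,px,.124)[:,:2]
m=W3.mean(0);e=np.linalg.svd(W3-m)[2][0];e=e*np.sign(-e[1]);a=(W3-m)@e
print('bar c',m,'dir',np.degrees(np.arctan2(e[1],e[0])),'len',a.min(),a.max(),'axis est',m-e*.033, 'z',np.median(P[bm][:,2]))
disc=sub&(g<100)&(np.abs(P[...,2]-.096)<.012)
n,l,st,c=cv2.connectedComponentsWithStats(disc.astype(np.uint8));k=1+np.argmax(st[1:,4]);print(st[k])
cn=max(cv2.findContours((l==k).astype(np.uint8),cv2.RETR_EXTERNAL,cv2.CHAIN_APPROX_NONE)[0],key=cv2.contourArea)
hl=cv2.convexHull(cn).reshape(-1,2);Q=plane(s,hl,.096)[:,:2]
print('disc circ',cv2.minEnclosingCircle(Q.astype(np.float32)))
# marks
mk=sub&(g>150)&(P[...,2]<.1)&(P[...,2]>.06)
n,l,st,c=cv2.connectedComponentsWithStats(mk.astype(np.uint8))
ax=np.array(cv2.minEnclosingCircle(Q.astype(np.float32))[0])
for i in range(1,n):
    q=plane(s,c[i],.08)[0,:2];d=q-ax;print(c[i].round(1),st[i,4],q.round(4),np.hypot(*d).round(3),np.degrees(np.arctan2(d[1],d[0])).round(1))
# button
b=(u>355)&(u<378)&(v>198)&(v<220)&(g>140)
n,l,st,c=cv2.connectedComponentsWithStats(b.astype(np.uint8));k=1+np.argmax(st[1:,4])
print('btn',st[k],c[k],plane(s,c[k],.0728),np.median(P[l==k],0))
```

```text
[[     0      0    560    420 235139]
 [   316    179     13      5     59]
 [   310    184      2      1      2]] [[279.48898311 209.50731695]
 [322.3559322  181.20338983]
 [310.5        184.        ]]
bar c [ 0.57869875 -0.10900539] dir -86.60926006934596 len -0.020366654000079473 0.018317170044398087 axis est [ 0.57674696 -0.07606316] z 0.12417219426117414
[295 169  34  33 744]
disc circ ((0.5752257704734802, -0.07680854201316833), 0.05547555536031723)
[292.8 174. ] 10 [ 0.6167 -0.0184] 0.072 54.6
[289.9 182.1] 10 [ 0.5897 -0.0086] 0.07 78.0
[290.2 190.7] 10 [ 0.5611 -0.009 ] 0.069 101.7
[331.2 193.4] 14 [ 0.5506 -0.14  ] 0.068 -111.3
[294.2 198.5] 11 [ 0.5354 -0.0212] 0.068 125.6
[326.3 200.2] 21 [ 0.5283 -0.1234] 0.066 -135.2
[301. 204.] 7 [ 0.517  -0.0425] 0.068 149.5
[319.1 205.1] 14 [ 0.5127 -0.1001] 0.067 -159.6
[309.9 206.3] 9 [ 0.509  -0.0706] 0.067 174.6
[327.2 213.8] 6 [ 0.4838 -0.1247] 0.103 -152.4
btn [362 203  10  10  81] [366.48148148 207.81481481] [[ 0.50324883 -0.25249011  0.0728    ]] [ 0.50226464 -0.25168552  0.07650591]
```

View pics/wrist0.png

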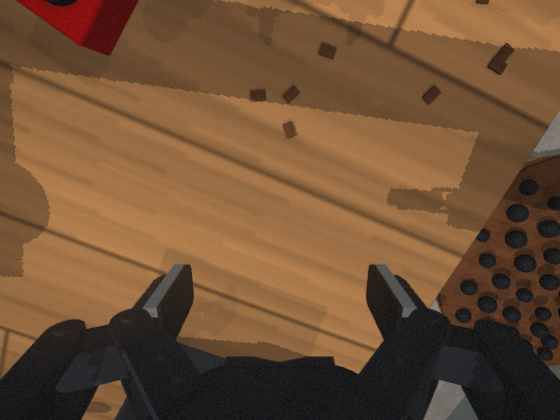

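Measured so far:
- **Stops:** the marks sit every 24° from 54.6° round to −111.3°, so the hidden tenth is at −87°. The bar points to −87°, so it is in stop 0, and the target direction is −183° (towards the robot).
- **Dial axis:** about (0.5755, −0.0767).
- **Button:** (0.503, −0.252), z about 0.074.

Next I'll work out the approach in tool axes.

```bash
cat >> h.py <<'E'
AX=np.array([.5755,-.0767])
def rel(p,yaw,s=None):
    """shift (cm, tool axes) and turn to reach TCP p, pointing down, tool z along world angle yaw(deg)"""
    s=s or manip.sense();M=R.from_quat(s['tool_rot']).as_matrix()
    z=np.array([np.cos(np.radians(yaw)),np.sin(np.radians(yaw)),0]);y=np.array([0,0,-1.]);x=np.cross(y,z)
    T=np.c_[x,y,z]
    d=M.T@(np.array(p)-s['tcp_pos'])*100
    rv=R.from_matrix(M.T@T).as_rotvec()
    return d.round(2),rv.round(3)
def yaw(s=None):
    s=s or manip.sense();M=R.from_quat(s['tool_rot']).as_matrix();return np.degrees(np.arctan2(M[1,2],M[0,2]))
def pose(th,gap=.0,r=.036,half=.011,z=.131):
    """TCP with finger block behind the bar at bar angle th (deg), gap beyond contact"""
    t=np.radians(th);e=np.array([np.cos(t),np.sin(t)]);n=np.array([-e[1],e[0]]) # ccw side
    p=AX+e*r+n*(.007+half+gap);return [p[0],p[1],z]
def st():
    s=manip.sense();print(round(s['t'],2),s['tcp_pos'].round(4),'yaw',yaw(s).round(1),'F',s['force'].round(2),'q',s['q'].round(2),'gap',round(s['finger_gap'],2));return s
E
python3 - <<'E'
from h import *
st()
M=R.from_quat(manip.sense()['tool_rot']).as_matrix();print(M.round(3))
for y in (-87,93): print(y,rel(pose(-87,.02,z=.21),y))
E
```

```text
0.15 [ 0.2443 -0.5747  0.2476] yaw -67.0 F [-0.45  0.5  -0.13] q [-1.35  0.53  1.43  0.    1.18 -0.18] gap 1.0
[[-0.92  -0.     0.391]
 [-0.391  0.002 -0.92 ]
 [-0.    -1.    -0.002]]
-87 (array([-52.29,   3.82, -28.19]), array([ 0.002,  0.349, -0.   ]))
93 (array([-52.29,   3.82, -28.19]), array([-0.000e+00, -2.792e+00, -2.000e-03]))
```

```bash
python3 -m handwheel '[-26,-4,-14,0,-1.2,0,0, -26,-4,-14,0,-1.2,0,0, -26,-4,-14,0,-1.2,0,0, -26,-4,-14,0,-1.2,0,0, -26,-4,-14,0,-1.2,0,0, -26,-4,-14,0,-1.2,0,0, -26,-4,-14,0,-1.2,0,0, -26,-4,-14,0,-1.2,0,0, -26,-4,-14,0,-1.2,0,0, -26,-4,-14,0,-1.2,0,0]' 30
python3 - <<'E'
from h import *
st();print(rel(pose(-87,.02,z=.25),93))
E
```

```text
t: 0.98
tcp_pos: [0.4298, -0.3432, 0.2884]
tool_rot: [0.51, -0.49, 0.49, -0.51]
force: [0.3, 0.2, -1.5]
finger_gap: -0.001
0.98 [ 0.4298 -0.3432  0.2884] yaw 2.3 F [ 0.32  0.25 -1.48] q [-0.88  0.38  1.57 -0.    1.19 -0.92] gap -0.0
(array([-22.51,   3.84,  19.46]), array([ 0.   , -1.584, -0.   ]))
```

```bash
python3 -m handwheel '[-22.5,2,19.5,0,-1.2,0,0, -22.5,2,19.5,0,-1.2,0,0, -22.5,2,19.5,0,-1.2,0,0, -22.5,2,19.5,0,-1.2,0,0, -22.5,2,19.5,0,-1.2,0,0, -22.5,2,19.5,0,-1.2,0,0, -22.5,2,19.5,0,-1.2,0,0, -22.5,2,19.5,0,-1.2,0,0, -22.5,2,19.5,0,-1.2,0,0, -22.5,2,19.5,0,-1.2,0,0]'
python3 - <<'E'
from h import *
s=st();print(rel(pose(-87,.02,z=.21),93))
s=snap('wrist','w1')
snap('side','s1')
E
```

```text
t: 1.82
tcp_pos: [0.6173, -0.1121, 0.2675]
tool_rot: [-0.697, 0.117, -0.116, 0.697]
force: [0.3, -0.2, 0.0]
finger_gap: -0.0
1.82 [ 0.6173 -0.1121  0.2675] yaw 71.0 F [ 0.29 -0.23  0.  ] q [-0.36  0.51  1.4  -0.    1.23 -1.6 ] gap -0.0
(array([-0.22,  5.75,  0.07]), array([-0.   , -0.384, -0.001]))
```

View pics/w1.png

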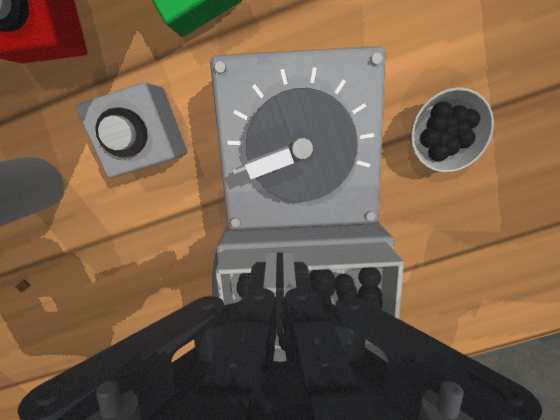

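View pics/s1.png

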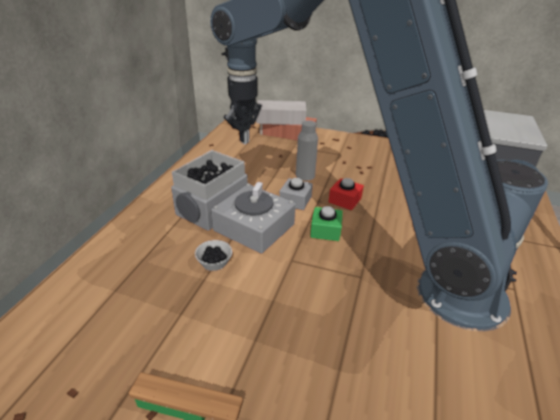

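The wrist view shows the dial hub at (302,149), the bar tip at (248,170), the marks around the dial, and the start button at (117,132). I'll use it for a second measurement and also read the fingertip height from the depth.

Run:
```python
from h import *
s=load('w1');f=s['frame'].astype(int);g=f.mean(2);H,W=g.shape
u,v=np.meshgrid(np.arange(W),np.arange(H))
P=world(s,rays(s,np.c_[u.ravel(),v.ravel()].astype(float)),s['depth'].ravel()).reshape(H,W,3)
sub=(u>215)&(u<385)&(v>60)&(v<225)
def comp(m):
    n,l,st,c=cv2.connectedComponentsWithStats(m.astype(np.uint8));k=1+np.argmax(st[1:,4]);return l==k,c[k],st[k]
bm,c,_=comp(sub&(g>150)&(P[...,2]>.115));print('bar z',np.median(P[bm][:,2]))
W3=plane(s,np.c_[u[bm],v[bm]],.124)[:,:2];m=W3.mean(0);e=np.linalg.svd(W3-m)[2][0];e*=np.sign(-e[1]);a=(W3-m)@e;b=(W3-m)@[-e[1],e[0]]
print(m,np.degrees(np.arctan2(e[1],e[0])),a.min(),a.max(),b.min(),b.max(),'axis',m-e*.033)
dm,c,_=comp(sub&(g<110)&(abs(P[...,2]-.096)<.006))
cn=max(cv2.findContours(dm.astype(np.uint8),cv2.RETR_EXTERNAL,cv2.CHAIN_APPROX_NONE)[0],key=cv2.contourArea)
Q=plane(s,cv2.convexHull(cn).reshape(-1,2),.096)[:,:2];print('disc',cv2.minEnclosingCircle(Q.astype(np.float32)))
hm,c,_=comp((abs(u-302)<14)&(abs(v-149)<14)&(g>130)&(P[...,2]<.113));print('hub',c,plane(s,c,.106),np.median(P[hm][:,2]))
bt,c,_=comp((abs(u-117)<30)&(abs(v-132)<30)&(g>140)&(P[...,2]>.068));z=np.median(P[bt][:,2]);print('btn',c,z,plane(s,c,z))
for vv in (250,254,258,265): print(vv,P[vv,266:298:4].round(3).tolist())
```

```text
bar z 0.1237159018307637
[ 0.57873307 -0.10871301] -87.89560589913364 -0.020784637267552253 0.021179833368857193 -0.007226736293611802 0.007351920838474138 axis [ 0.5775213  -0.07573527]
disc ((0.5776290893554688, -0.07648570835590363), 0.054676756262779236)
hub [302.27027027 148.07207207] [[ 0.57767937 -0.07576698  0.106     ]] 0.1055565893554766
btn [114.49260523 132.35608646] 0.07648070365225988 [[ 0.50258142 -0.25221018  0.0764807 ]]
250 [[0.663, -0.143, 0.111], [0.664, -0.139, 0.112], [0.665, -0.135, 0.113], [0.667, -0.131, 0.112], [0.668, -0.127, 0.113], [0.669, -0.123, 0.113], [0.67, -0.119, 0.114], [0.671, -0.115, 0.114]]
254 [[0.663, -0.142, 0.12], [0.606, -0.113, 0.256], [0.606, -0.111, 0.256], [0.607, -0.109, 0.256], [0.607, -0.107, 0.256], [0.608, -0.106, 0.256], [0.608, -0.104, 0.257], [0.671, -0.115, 0.124]]
258 [[0.605, -0.115, 0.26], [0.605, -0.113, 0.261], [0.606, -0.111, 0.26], [0.606, -0.109, 0.261], [0.608, -0.108, 0.26], [0.546, -0.088, 0.393], [0.609, -0.104, 0.26], [0.67, -0.116, 0.133]]
265 [[0.605, -0.115, 0.267], [0.606, -0.113, 0.267], [0.606, -0.111, 0.268], [0.607, -0.109, 0.268], [0.607, -0.107, 0.268], [0.608, -0.106, 0.267], [0.608, -0.104, 0.268], [0.613, -0.103, 0.259]]
```

The two views agree within 2 mm: axis (0.5775, −0.0760), bar at −88°, button (0.5026, −0.2522, 0.0765). The fingertip is about 17 mm ahead of the TCP when shut, with its front face about 11 mm out.

```bash
sed -i 's/^AX=.*/AX=np.array([.5775,-.0760])/' h.py
python3 - <<'E'
from h import *
print(rel(pose(-88,.015,z=.155),92))
E
```

```text
(array([-0.54, 11.28,  0.04]), array([-0.   , -0.374, -0.001]))
```

```bash
python3 -m handwheel '[-0.5,3,0,0,-0.12,0,0, -0.5,6,0,0,-0.24,0,0, -0.5,9,0,0,-0.37,0,0, -0.5,11.3,0,0,-0.37,0,0, -0.5,11.3,0,0,-0.37,0,0]'
python3 - <<'E'
from h import *
s=st();print(rel(pose(-88,.015,z=.127),92))
s=snap('wrist','w2')
snap('side','s2')
E
```

```text
t: 2.33
tcp_pos: [0.6084, -0.1112, 0.1501]
tool_rot: [-0.706, -0.006, 0.013, 0.708]
force: [0.2, 0.8, -0.1]
finger_gap: 0.003
2.33 [ 0.6084 -0.1112  0.1501] yaw 91.6 F [ 0.19  0.82 -0.07] q [-0.36  0.64  1.53 -0.    0.98 -1.96] gap 0.0
(array([0.36, 2.31, 0.02]), array([-0.004, -0.008, -0.01 ]))
```

View pics/w2.png

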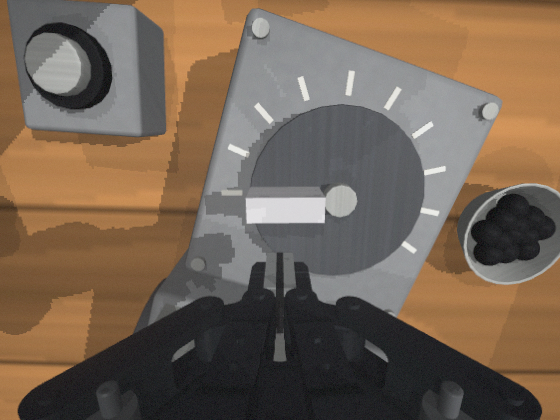

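The finger is 10+ mm behind the bar's trailing face; the bar is at (285,205) and the tip at (280,255). Descending beside the bar.

```bash
python3 -m handwheel '[0.3,0.8,0,0,0,0,0, 0.3,1.6,0,0,0,0,0, 0.3,2.3,0,0,0,0,0, 0.3,2.3,0,0,0,0,0]'
python3 - <<'E'
from h import *
s=st()
snap('side','s2')
for k in (0,.25,.5,.75): print(k,rel(pose(-88-24*k,.0,z=.127),92-24*k))
im=cv2.imread('pics/s2.png')[150:260,160:320];cv2.imwrite('pics/s2c.png',cv2.resize(im,(800,550)))
E
```

```text
t: 2.77
tcp_pos: [0.6146, -0.1118, 0.1314]
tool_rot: [-0.707, -0.01, 0.011, 0.707]
force: [0.1, 0.3, 0.2]
finger_gap: -0.002
2.77 [ 0.6146 -0.1118  0.1314] yaw 91.7 F [0.12 0.33 0.23] q [-0.36  0.67  1.53 -0.    0.94 -1.96] gap -0.0
0 (array([-1.8 ,  0.49,  0.1 ]), array([-0.   , -0.005, -0.001]))
0.25 (array([-2.19,  0.49, -0.07]), array([-0.   ,  0.1  , -0.001]))
0.5 (array([-2.59,  0.49, -0.2 ]), array([-0.   ,  0.205, -0.001]))
0.75 (array([-3.  ,  0.49, -0.29]), array([-0.   ,  0.309, -0.001]))
```

View pics/s2c.png

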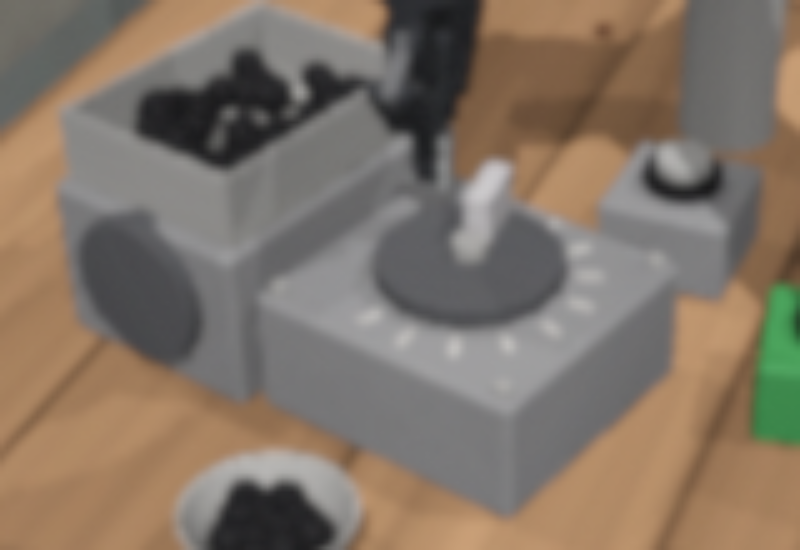

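```bash
python3 -m handwheel '[-0.7,0.4,0.1,0,0,0,0, -1.4,0.4,0.1,0,0,0,0, -1.8,0.4,0.1,0,0,0,0, -2.0,0.4,0.0,0,0.05,0,0, -2.2,0.4,-0.1,0,0.1,0,0, -2.4,0.4,-0.15,0,0.15,0,0, -2.6,0.4,-0.2,0,0.2,0,0, -2.75,0.4,-0.25,0,0.25,0,0, -2.75,0.4,-0.25,0,0.25,0,0]'
python3 - <<'E'
from h import *
s=st()
snap('wrist','w3')
for k in (.65,.8,1,1.25,1.5,1.65): print(k,rel(pose(-88-24*k,.0,z=.127),92-24*k))
E
```

```text
t: 3.57
tcp_pos: [0.5871, -0.1154, 0.1287]
tool_rot: [0.703, -0.078, 0.078, -0.703]
force: [-0.1, 0.7, -0.3]
finger_gap: -0.004
3.57 [ 0.5871 -0.1154  0.1287] yaw 77.3 F [-0.07  0.74 -0.29] q [-0.38  0.65  1.6  -0.    0.89 -1.73] gap -0.0
0.65 (array([-0.07,  0.16, -0.01]), array([-0.   ,  0.018, -0.   ]))
0.8 (array([-0.3 ,  0.16, -0.11]), array([-0.   ,  0.081, -0.   ]))
1 (array([-0.62,  0.16, -0.22]), array([ 0.   ,  0.165, -0.   ]))
1.25 (array([-1.03,  0.16, -0.33]), array([ 0.  ,  0.27, -0.  ]))
1.5 (array([-1.44,  0.16, -0.38]), array([ 0.   ,  0.374, -0.   ]))
1.65 (array([-1.7 ,  0.16, -0.4 ]), array([ 0.   ,  0.437, -0.   ]))
```

View pics/w3.png

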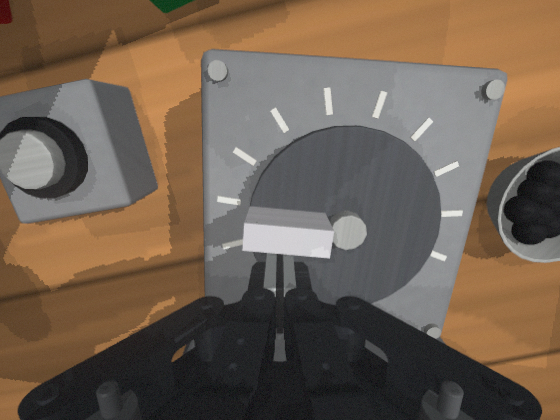

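The bar now lies across the view at (288,233), with the finger right behind it at (280,255). I'll measure the bar angle.

```bash
cat >> h.py <<'E'
def bar(s):
    f=s['frame'].astype(int);g=f.mean(2);H,W=g.shape
    u,v=np.meshgrid(np.arange(W),np.arange(H))
    P=world(s,rays(s,np.c_[u.ravel(),v.ravel()].astype(float)),s['depth'].ravel()).reshape(H,W,3)
    m=(g>130)&(abs(P[...,2]-.124)<.004)&(np.hypot(P[...,0]-AX[0],P[...,1]-AX[1])<.062)
    n,l,st,c=cv2.connectedComponentsWithStats(m.astype(np.uint8));k=1+np.argmax(st[1:,4]);b=l==k
    q=plane(s,np.c_[u[b],v[b]],.124)[:,:2];c=q.mean(0);e=np.linalg.svd(q-c)[2][0];e*=np.sign(e@(c-AX))
    a=np.degrees(np.arctan2(e[1],e[0]));a2=np.degrees(np.arctan2(*(c-AX)[::-1]))
    a=a-360 if a>60 else a; a2=a2-360 if a2>60 else a2
    print('bar dir %.1f  via axis %.1f  clicks %.2f / %.2f  len %.3f n%d'%(a,a2,(-88-a)/24,(-88-a2)/24,np.ptp((q-c)@e),b.sum()))
E
python3 - <<'E'
from h import *
bar(load('w1'));bar(load('w2'));bar(load('w3'))
E
```

```text
bar dir -88.1  via axis -87.4  clicks 0.00 / -0.02  len 0.042 n748
bar dir -88.1  via axis -88.2  clicks 0.00 / 0.01  len 0.042 n2067
bar dir -108.2  via axis -109.0  clicks 0.84 / 0.88  len 0.042 n2677
```

One click is nearly done and still swinging in. Pushing on to 1.65.

```bash
python3 -m handwheel '[-0.3,0.1,-0.1,0,0.08,0,0, -0.6,0.1,-0.2,0,0.16,0,0, -0.8,0.1,-0.27,0,0.21,0,0, -1.0,0.1,-0.33,0,0.27,0,0, -1.2,0.1,-0.36,0,0.32,0,0, -1.4,0.1,-0.38,0,0.37,0,0, -1.6,0.1,-0.4,0,0.42,0,0, -1.7,0.1,-0.4,0,0.44,0,0, -1.7,0.1,-0.4,0,0.44,0,0]'
python3 - <<'E'
from h import *
s=st()
bar(snap('wrist','w4'))
for k in (1.65,1.8,2,2.2,2.4,2.55,2.65): print(k,rel(pose(-88-24*k,.0,z=.127),92-24*k))
E
```

```text
t: 4.37
tcp_pos: [0.5698, -0.1153, 0.1274]
tool_rot: [-0.669, 0.229, -0.228, 0.669]
force: [-0.7, -0.1, -0.4]
finger_gap: 0.0
4.37 [ 0.5698 -0.1153  0.1274] yaw 52.2 F [-0.69 -0.06 -0.41] q [-0.39  0.63  1.65  0.    0.86 -1.3 ] gap 0.0
bar dir -136.1  via axis -137.1  clicks 2.00 / 2.05  len 0.042 n2749
1.65 (array([-0.  ,  0.04, -0.02]), array([ 0.   , -0.002, -0.001]))
1.8 (array([-0.23,  0.04, -0.13]), array([ 0.   ,  0.061, -0.001]))
2 (array([-0.55,  0.04, -0.25]), array([ 0.   ,  0.145, -0.001]))
2.2 (array([-0.87,  0.04, -0.34]), array([ 0.   ,  0.228, -0.001]))
2.4 (array([-1.2 ,  0.04, -0.41]), array([ 0.   ,  0.312, -0.001]))
2.55 (array([-1.45,  0.04, -0.44]), array([ 0.   ,  0.375, -0.001]))
2.65 (array([-1.62,  0.04, -0.45]), array([ 0.   ,  0.417, -0.001]))
```

Now two clicks. On to the third.

```bash
python3 -m handwheel '[-0.2,0,-0.12,0,0.06,0,0, -0.5,0,-0.24,0,0.14,0,0, -0.7,0,-0.3,0,0.19,0,0, -0.87,0,-0.34,0,0.23,0,0, -1.05,0,-0.38,0,0.27,0,0, -1.2,0,-0.41,0,0.31,0,0, -1.35,0,-0.43,0,0.35,0,0, -1.5,0,-0.44,0,0.39,0,0, -1.58,0,-0.45,0,0.41,0,0, -1.58,0,-0.45,0,0.41,0,0]'
python3 - <<'E'
from h import *
s=st()
bar(snap('wrist','w5'))
for k in (2.65,2.8,3,3.2,3.4,3.5,3.6,3.65): print(k,rel(pose(-88-24*k,.0,z=.127),92-24*k))
E
```

```text
t: 5.25
tcp_pos: [0.5548, -0.1092, 0.1273]
tool_rot: [-0.608, 0.36, -0.36, 0.608]
force: [0.0, -0.3, -0.2]
finger_gap: 0.001
5.25 [ 0.5548 -0.1092  0.1273] yaw 28.7 F [ 0.04 -0.26 -0.17] q [-0.39  0.62  1.69  0.    0.84 -0.89] gap 0.0
bar dir -155.5  via axis -156.9  clicks 2.81 / 2.87  len 0.042 n2731
2.65 (array([-0.04,  0.03, -0.03]), array([ 0.   ,  0.007, -0.   ]))
2.8 (array([-0.27,  0.03, -0.13]), array([ 0.   ,  0.069, -0.   ]))
3 (array([-0.59,  0.03, -0.25]), array([ 0.   ,  0.153, -0.   ]))
3.2 (array([-0.91,  0.03, -0.34]), array([ 0.   ,  0.237, -0.   ]))
3.4 (array([-1.24,  0.03, -0.4 ]), array([ 0.   ,  0.321, -0.   ]))
3.5 (array([-1.41,  0.03, -0.42]), array([ 0.   ,  0.363, -0.   ]))
3.6 (array([-1.58,  0.03, -0.43]), array([ 0.   ,  0.405, -0.   ]))
3.65 (array([-1.66,  0.03, -0.44]), array([ 0.   ,  0.426, -0.   ]))
```

```bash
python3 -m handwheel '[-0.15,0,-0.08,0,0.04,0,0, -0.27,0,-0.13,0,0.07,0,0, -0.27,0,-0.13,0,0.07,0,0]'
python3 - <<'E'
from h import *
s=st()
bar(snap('wrist','w6'))
for k in (3,3.2,3.3,3.4,3.5,3.55,3.6): print(k,rel(pose(-88-24*k,.0,z=.127),92-24*k))
E
```

```text
t: 5.55
tcp_pos: [0.5523, -0.1073, 0.1273]
tool_rot: [0.595, -0.382, 0.381, -0.595]
force: [1.1, -0.2, 1.0]
finger_gap: 0.001
5.55 [ 0.5523 -0.1073  0.1273] yaw 24.7 F [ 1.14 -0.17  1.01] q [-0.39  0.61  1.69  0.    0.83 -0.82] gap 0.0
bar dir -160.0  via axis -161.4  clicks 3.00 / 3.06  len 0.042 n2734
3 (array([-0.31,  0.03, -0.15]), array([ 0.   ,  0.084, -0.   ]))
3.2 (array([-0.63,  0.03, -0.26]), array([ 0.   ,  0.167, -0.   ]))
3.3 (array([-0.79,  0.03, -0.31]), array([ 0.   ,  0.209, -0.   ]))
3.4 (array([-0.96,  0.03, -0.35]), array([ 0.   ,  0.251, -0.   ]))
3.5 (array([-1.12,  0.03, -0.38]), array([ 0.   ,  0.293, -0.   ]))
3.55 (array([-1.21,  0.03, -0.39]), array([ 0.   ,  0.314, -0.   ]))
3.6 (array([-1.29,  0.03, -0.41]), array([ 0.   ,  0.335, -0.   ]))
```

Resting exactly in the third click. I'll take the last one slowly.

```bash
python3 -m handwheel '[-0.2,0,-0.1,0,0.05,0,0, -0.4,0,-0.18,0,0.1,0,0, -0.6,0,-0.25,0,0.16,0,0, -0.7,0,-0.28,0,0.19,0,0, -0.8,0,-0.31,0,0.21,0,0, -0.88,0,-0.33,0,0.23,0,0, -0.96,0,-0.35,0,0.25,0,0, -1.02,0,-0.36,0,0.27,0,0, -1.08,0,-0.37,0,0.28,0,0, -1.12,0,-0.38,0,0.29,0,0]'
python3 - <<'E'
from h import *
s=st()
bar(snap('wrist','w7'))
for k in (3.5,3.55,3.6,3.65,3.7): print(k,rel(pose(-88-24*k,.0,z=.127),92-24*k))
E
```

```text
t: 6.43
tcp_pos: [0.5444, -0.0986, 0.1274]
tool_rot: [-0.534, 0.464, -0.464, 0.534]
force: [0.9, -1.5, -0.5]
finger_gap: 0.002
6.43 [ 0.5444 -0.0986  0.1274] yaw 8.0 F [ 0.92 -1.47 -0.52] q [-0.38  0.6   1.72  0.    0.82 -0.52] gap 0.0
bar dir -172.2  via axis -173.8  clicks 3.51 / 3.57  len 0.042 n2669
3.5 (array([ 0.03,  0.03, -0.01]), array([ 0.   ,  0.   , -0.001]))
3.55 (array([-0.04,  0.03, -0.04]), array([ 0.   ,  0.021, -0.001]))
3.6 (array([-0.12,  0.03, -0.08]), array([ 0.   ,  0.042, -0.001]))
3.65 (array([-0.2 ,  0.03, -0.11]), array([ 0.   ,  0.063, -0.001]))
3.7 (array([-0.27,  0.03, -0.14]), array([ 0.   ,  0.084, -0.001]))
```

```bash
python3 -m handwheel '[-0.06,0,-0.04,0,0.02,0,0, -0.12,0,-0.08,0,0.04,0,0, -0.15,0,-0.09,0,0.05,0,0, -0.15,0,-0.09,0,0.05,0,0, -0.15,0,-0.09,0,0.05,0,0]'
python3 - <<'E'
from h import *
s=st()
bar(snap('wrist','w8'))
E
```

```text
t: 6.9
tcp_pos: [0.5432, -0.0974, 0.1273]
tool_rot: [0.522, -0.477, 0.477, -0.522]
force: [-0.2, -0.2, -0.1]
finger_gap: 0.001
6.9 [ 0.5432 -0.0974  0.1273] yaw 5.2 F [-0.21 -0.18 -0.07] q [-0.38  0.6   1.72  0.    0.82 -0.47] gap 0.0
bar dir -184.1  via axis -185.4  clicks 4.00 / 4.06  len 0.042 n2763
```

The dial is at 4.00 clicks with no contact force. Backing off, lifting, then going over the button.

```bash
python3 -m handwheel '[0.4,0,0,0,0,0,0, 0.8,-2,0,0,0,0,0, 0.8,-4,0,0,0,0,0, 0.8,-6,0,0,0,0,0, 0.8,-6,0,0,0,0,0]'
python3 - <<'E'
from h import *
s=st()
print(rel([.5026,-.2522,.15],yaw(s)),rel([.5026,-.2522,.15],0))
E
```

```text
t: 7.37
tcp_pos: [0.5465, -0.1069, 0.1909]
tool_rot: [-0.521, 0.474, -0.479, 0.523]
force: [0.2, -0.1, -0.7]
finger_gap: -0.004
7.37 [ 0.5465 -0.1069  0.1909] yaw 5.2 F [ 0.19 -0.07 -0.67] q [-0.39  0.51  1.67 -0.    0.96 -0.48] gap -0.0
(array([14.06,  4.1 , -5.72]), array([-0.007, -0.   ,  0.004])) (array([14.06,  4.1 , -5.72]), array([-0.007,  0.091,  0.003]))
```

```bash
python3 -m handwheel '[14,0,-5.7,0,0.09,0,0, 14,0,-5.7,0,0.09,0,0, 14,0,-5.7,0,0.09,0,0, 14,2,-5.7,0,0.09,0,0, 14,4,-5.7,0,0.09,0,0, 14,4,-5.7,0,0.09,0,0, 14,4,-5.7,0,0.09,0,0, 14,4,-5.7,0,0.09,0,0]'
python3 - <<'E'
from h import *
s=st();snap('wrist','w9')
print(rel([.5026,-.2522,.105],0),rel([.5026,-.2522,.0865],0))
E
```

```text
t: 8.03
tcp_pos: [0.5002, -0.2496, 0.1474]
tool_rot: [-0.5, 0.5, -0.499, 0.5]
force: [0.7, -0.5, 0.6]
finger_gap: 0.003
8.03 [ 0.5002 -0.2496  0.1474] yaw 0.1 F [ 0.68 -0.52  0.63] q [-0.66  0.58  1.69  0.    0.87 -0.66] gap 0.0
(array([0.26, 4.29, 0.19]), array([-0.001,  0.002,  0.   ])) (array([0.25, 6.14, 0.19]), array([-0.001,  0.002,  0.   ]))
```

View pics/w9.png

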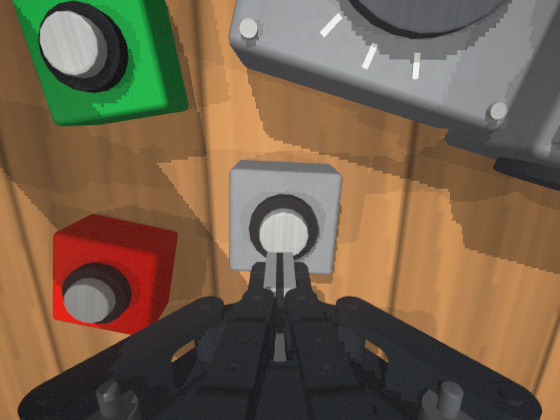

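The grey box's button at (284,230) sits directly under the shut fingertips, and the green and red boxes are well to the side. Pressing.

```bash
python3 -m handwheel '[0.25,2,0.2,0,0,0,0, 0.25,4.3,0.2,0,0,0,0, 0.25,5.0,0.2,0,0,0,0, 0.25,5.5,0.2,0,0,0,0, 0.25,5.9,0.2,0,0,0,0, 0.25,6.1,0.2,0,0,0,0, 0.25,6.1,0.2,0,0,0,0]'
python3 - <<'E'
from h import *
s=st()
E
```

```text
t: 8.67
tcp_pos: [0.5021, -0.2518, 0.088]
tool_rot: [-0.5, 0.5, -0.499, 0.501]
force: [-1.0, 2.5, 6.3]
finger_gap: -0.001
8.67 [ 0.5021 -0.2518  0.088 ] yaw 0.1 F [-0.98  2.51  6.3 ] q [-0.66  0.68  1.72  0.    0.75 -0.67] gap -0.0
```

```bash
python3 -m handwheel '[0,0.1,0,0,0,0,0, 0,0.2,0,0,0,0,0, 0,0.2,0,0,0,0,0, 0,0.2,0,0,0,0,0]'
python3 - <<'E'
from h import *
s=st()
E
```

```text
t: 9.0
tcp_pos: [0.5022, -0.2517, 0.0878]
tool_rot: [-0.5, 0.5, -0.5, 0.501]
force: [-4.6, 5.2, 18.5]
finger_gap: -0.004
9.0 [ 0.5022 -0.2517  0.0878] yaw 0.1 F [-4.57  5.17 18.5 ] q [-0.66  0.68  1.72  0.    0.75 -0.67] gap -0.0
```

The button is bottomed out: 18 N with no further travel. Lifting off.

```bash
python3 -m handwheel '[0,-1,0,0,0,0,0, 0,-3,0,0,0,0,0, 0,-6,0,0,0,0,0, 0,-9,0,0,0,0,0, 0,-12,0,0,0,0,0, 0,-15,0,0,0,0,0, 0,-15,0,0,0,0,0, 0,-15,0,0,0,0,0, 0,-15,0,0,0,0,0]'
python3 - <<'E'
from h import *
s=st();w=snap('wrist','w10');
t=snap('top','t10');snap('side','s10')
bar(w)
print('btn z',dep(w,[(284,225)]))
E
```

```text
t: 9.75
tcp_pos: [0.502, -0.2525, 0.2346]
tool_rot: [-0.5, 0.499, -0.5, 0.5]
force: [0.2, 0.7, -0.1]
finger_gap: 0.002
9.75 [ 0.502  -0.2525  0.2346] yaw 0.1 F [ 0.18  0.69 -0.05] q [-0.66  0.46  1.61 -0.    1.07 -0.67] gap 0.0Traceback (most recent call last):
  File "<stdin>", line 4, in <module>
  File "h.py", line 44, in bar
    n,l,st,c=cv2.connectedComponentsWithStats(m.astype(np.uint8));k=1+np.argmax(st[1:,4]);b=l==k
                                                                      ~~~~~~~~~^^^^^^^^^^
    return _wrapfunc(a, 'argmax', axis=axis, out=out, **kwds)
    return bound(*args, **kwds)
ValueError: attempt to get argmax of an empty sequence
```

View pics/w10.png

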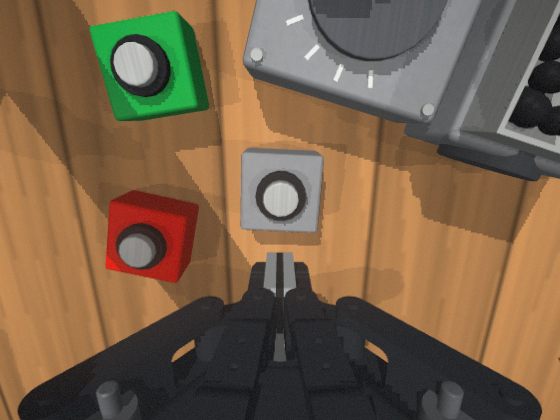

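View pics/s10.png

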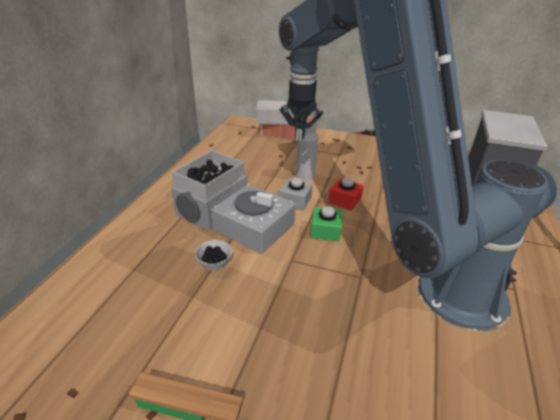

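Run:
```python
from h import *
w=load('w10');print('btn',dep(w,[(281,197),(284,200)]).round(4))
s=load('s10');s0=load('side0')
bar(s);bar(s0)
d=np.abs(s['frame'].astype(int)-s0['frame']).max(2)
for n,(a,b,c,e) in dict(bowl=(190,235,238,272),brush=(125,245,370,418),flask=(297,318,150,178)).items(): print(n,(d[c:e,a:b]>40).sum())
print(manip.sense()['force'])
```

```text
btn [[ 0.5035 -0.2506  0.076 ]
 [ 0.5065 -0.2533  0.0772]]
bar dir -187.2  via axis -191.4  clicks 4.13 / 4.31  len 0.046 n67
bar dir -89.3  via axis -85.5  clicks 0.05 / -0.11  len 0.052 n52
bowl 0
brush 0
flask 3
[ 0.34337321 -0.48360088  0.69494674]
```

The side view is too coarse for the bar angle (4.13 / 4.31), so I'll move the wrist back for a proper reading.

```bash
python3 -m handwheel '[-8,0,3,0,0,0,0, -10,0,3,0,0,0,0, -10,-2,3,0,0,0,0, -10,-2,3,0,0,0,0, -10,-2,3,0,0,0,0, -10,-2,3,0,0,0,0]'
python3 - <<'E'
from h import *
st();w=snap('wrist','w11');bar(w)
E
```

```text
t: 10.4
tcp_pos: [0.5316, -0.1531, 0.2533]
tool_rot: [0.501, -0.5, 0.499, -0.5]
force: [-0.8, 0.2, 0.0]
finger_gap: 0.001
10.4 [ 0.5316 -0.1531  0.2533] yaw 0.1 F [-0.78  0.22  0.02] q [-0.48  0.43  1.61 -0.    1.11 -0.48] gap 0.0
bar dir -184.3  via axis -184.1  clicks 4.01 / 4.00  len 0.042 n938
```

View pics/w11.png

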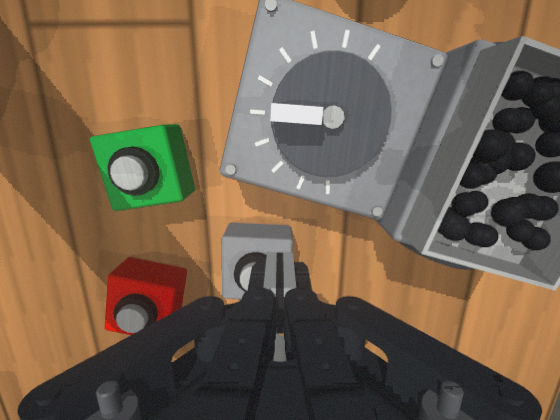

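The bar at (297,114) points to the fifth mark at (258,112), which makes it 4.00 clicks. The arm is clear of everything, so I'm handing the job in.

```bash
python3 -c "
from station import manip
print(manip.sign_off())"
```

```text
the job is handed in; nothing more can be done
None
```

I turned the dial four clicks clockwise, then pressed the grey box's start button fully in and let it come back out. The job is handed in; it took about 10.4 s and no verdict is reported.

- **Dial:** I pushed the bar from behind with the shut fingertips, taking the last click slowly. The final wrist view measured 4.00–4.01 clicks from the start.
- **Start button:** it bottomed out at about 18 N with no further travel. Afterwards its top measured about 0.076–0.077 m, the same as before the press (0.0765 m).
- **Bowl, flask and brush:** comparing side views before and after showed no change beyond 3 stray pixels at the flask. The green and red look-alikes were not touched.
- **At hand-in:** the arm was clear of everything and the wrist force was under 1 N.

One check disagreed: the coarse side view put the dial at 4.13–4.31 clicks from only 67 pixels. I moved the wrist camera back for a closer look, and that gave the 4.00–4.01 above.

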